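Close the lunch boxes for the fridge

TASK

Get this lunch ready for the fridge: the little steel dressing pot travels upright inside the oblong box, in the empty bay beside the tomatoes, and each of the three boxes is to be closed with the wooden lid that belongs to it, fully down on its rim. Leave the boxes standing on the worktop, and do not disturb the two spice jars beside the work.

Things in the scene. Friction and masses are not known exactly. Their poses are not given: they have to be found in the camera images.
- round_box: Grey-green stoneware, walls 4 mm, about 4 to 5 mm thick floor; stands loose on the worktop. Origin: centre of its underside, z up. Round open box, 94 mm diameter, 60 mm high, mouth 86 mm wide, biscuits in it (below 48 mm).
- square_box: Grey-green stoneware, walls 4 mm, about 4 to 5 mm thick floor; stands loose on the worktop. Origin: centre of its underside, z up. Square open box, 80 x 80 mm, 60 mm high, mouth 72 x 72 mm, walnuts in it (below 48 mm). Axes along its sides.
- oblong_box: Grey-green stoneware, walls 4 mm, about 4 to 5 mm thick floor; stands loose on the worktop. Origin: centre of its underside, z up. Oblong open box, 120 mm along its x, 80 mm along its y, 70 mm high, mouth 112 x 72 mm. A low divider across the middle (48 mm high, 4 mm thick) parts it: the -x half holds tomatoes (below 48 mm), the +x half is the empty bay.
- bay (a point): Centre of the floor of the oblong box's empty bay, 29 mm along +x from the box's middle and 4 mm above its underside; axes as the box's. The bay is 54 mm (x) by 72 mm (y).
- round_lid: Light wooden lid. Dark seal below, 8 mm high, 76 mm diameter, drops into the mouth with 5 mm play; plate 98 mm diameter, z = 8 to 16 mm; knob, 18 mm thick at its foot, 25 mm over its upper half, z = 16 to 40 mm. Origin: centre of the seal's underside, z up; on its box it lies on the box's axis, 52 mm above the box's underside. Fits the round box only.
- square_lid: Light wooden lid. Dark seal below, 8 mm high, 62 x 62 mm, drops into the mouth with 5 mm play; plate 84 x 84 mm, z = 8 to 16 mm; bridge handle (bar 50 mm along x, 14 mm along y, 15 mm high, on two feet), z = 16 to 40 mm. Origin: centre of the seal's underside, z up; on its box it lies on the box's axis, 52 mm above the box's underside. Fits the square box, any of four ways round.
- oblong_lid: Light wooden lid. Dark seal below, 8 mm high, 102 mm along x by 62 mm, drops into the mouth with 5 mm play; plate 124 x 84 mm, z = 8 to 16 mm; bridge handle (bar 50 mm along x, 14 mm along y, 15 mm high, on two feet), z = 16 to 40 mm. Origin: centre of the seal's underside, z up; on its box it lies on the box's axis, 62 mm above the box's underside. Fits the oblong box, either way round.
- dressing_pot: Small round lidded steel pot, 44 mm diameter, 28 mm high, with a dark upright knob on top, 16 mm diameter and 20 mm high (z = 28 to 48 mm); the lid is fixed. Origin: centre of its underside, z up. Standing on the floor of the bay, it stays clear below the oblong box's lid.
- spice_c: Bystander: spice jar with a dark cap, 41 mm diameter, 105 mm tall, standing; origin: centre of its underside. Not to be moved.
- spice_e: Bystander: another spice jar with a dark cap, 41 mm diameter, 105 mm tall, standing; origin: centre of its underside. Not to be moved.

How it is judged:
By the outcome, as a careful person would: the job done as asked, in the order asked, and still so for the second after the job is handed in, with the robot touching nothing.
It also fails if it takes over 115 s, if anything falls off the work surface, if the arm or the gripper's body presses on something with over 40 N, if the wrist force passes 120 N, or if a joint passes its speed limit or range.

ROBOT

A 7-joint arm with a two-finger parallel gripper is mounted at the origin on a cart in front of the work surface, level with it; the furniture and walls round the work are solid. World frame = base frame: x ahead of the robot, y to its left, z up, the work surface at z = 0. Lengths are in m, angles in degrees, forces in N, time in s.
With the tool pointing down it reaches from about 0.425 to 0.875 m from the base axis. Payload 8.4 kg.
Tool frame: the origin (TCP) lies at the centre of the arm's flange, where the gripper is bolted on; the fingertips stand 173 mm ahead of it and the grasp point (between the pads) lies 155 mm ahead of it (ctrl.hold_point_z is the distance from the TCP to the grasp point, in m); z points along the fingers, y is the line along which they close (so a half turn about z gives the same grasp; the last joint's range is limited). The gripper opens to 85 mm and grips with 20 to 120 N. Pads are 22 mm wide; open, the fingers measure 114 mm over their backs; the gripper's body (76 mm by 85 mm) begins 54 mm behind the grasp point. The pads swing forward as they close: fully open they stand 13 mm farther back than shut.
Start: joints at [70.863, 19.091, 2.286, 83.961, -0.768, 76.965, -3.352], TCP at [0.151, -0.632, 0.405] pointing down, gripper open.
Joint ranges: [-147.57, 147.57], [-21.85, 119.76], [-74.77, 79.35], [14.55, 137.4], [-85.83, 265.84], [4.83, 119.75], [-152.11, 152.11]. Speed limits (degrees/s): [127.2, 127.2, 159.86, 159.86, 180, 180, 180].

INTERFACE

Orientations are given as [roll, pitch, yaw] about the fixed x, y, z axes, in that order (R = Rz(yaw) Ry(pitch) Rx(roll)).
In Python, from station import ctrl gives the robot as it stands.
- The arm moves only by the tool apply_moves, never from a script. Its argument "series" is a list of rows, each a list of 3 entries, a list of its own where there are three numbers: the shift along the tool's x, y, z in mm, then the turn about the tool's z in rad, then the opening, from -1 (shut) to 1 (fully open). In form: [[[tx, ty, tz], spin, claw], ...]. A call has exactly 8 rows; each row shifts and turns the commanded pose from where the row before left it, along the tool's axes as they then stand; what a row does not reach is not made up. A row lasts 1/10 s, in which the tool goes at most 50 mm and 8.59 degrees, less where a joint would pass 70% of its speed; a pose out of reach is approached as far as the arm can. A call with a gripper value outside its range is refused whole. The fingers move at their own pace and stop on an object; "newtons" is the grip in N (left out, the last holds). Time passes only in rows, so rows that do not move let the fingers close, or fill a call up. It gives the time, the measured TCP pose, the force, the opening and the grip force at its end, in the units of the state.
- ctrl.observe(): the state, without advancing time (a new reading comes with each control period).
- ctrl.snapshot(name): name is "side" or "top" or "wrist"; returns a dict with "image" (480x640x3 uint8, blue, green, red), "K" (3x3 intrinsics, pixels), "cam_to_world" (4x4, takes a point from camera to world coordinates). Camera axes: x right, y down, z forward; pixel columns grow to the right and rows downward; lengths in m; the calibration is good to about 2 mm. The wrist camera is an equidistant fisheye: a pixel r from the principal point sees the ray r / f radians off the axis. A picture is of the moment at which its call begins. There is no depth.
- ctrl.close_job(): hands the job in; it is judged then, once.
The state is a dict: "time_s": time; "joint_pos": joint angles; "qvel": joint speeds; "joint_torque": joint torques, N m; "eef_pos": TCP position; "tool_rot": TCP orientation; "force": force on the tool from outside, world axes, zero at the start; "wrist_torque": the same for the moment, N m; "grip_width": finger opening in m; "finger_force": force on a finger pad.
Only numpy, scipy, OpenCV 4.12 (cv2) and the standard library are available. Lean on these libraries where they do the work, as an engineer would, in place of code of your own. Each camera call takes 0.05 s, during which the arm holds its last target. There are 200 camera calls.

## Working session

There is one attempt and no reset: what is moved stays moved. The work goes in short steps, Python scripts to look and compute and a tool call to move; the robot and the scene stay as the last step left them, time stands still between calls to the robot, and variables do not carry over. Pictures are saved under pics/ and viewed, at most 14 in all, crops included, and the job is handed in when it is done.

Besides the shell and the picture viewer there is one more tool, called after "Call:" as name(argument=value, ...), one argument or row to a line, values as JSON. apply_moves: Moves the arm, as the interface text tells. Its arguments: {"type":"object","properties":{"series":{"type":"array"},"newtons":{"type":"number"}},"required":["series"]}

```bash
mkdir -p pics; ls; cat > h.py <<'E'
import numpy as np, cv2
from station import ctrl
def snap(n,f):
    s=ctrl.snapshot(n); cv2.imwrite('pics/'+f,s['image']); np.savez('pics/'+f+'.npz',K=s['K'],T=s['cam_to_world'],im=s['image']); return s
def load(f): 
    d=np.load('pics/'+f+'.npz'); return {'K':d['K'],'cam_to_world':d['T'],'image':d['im']}
def px2w(s,uv,z,fish=False):
    K,T=s['K'],s['cam_to_world']; out=[]
    for u,v in np.atleast_2d(uv):
        x=(u-K[0,2])/K[0,0]; y=(v-K[1,2])/K[1,1]
        if fish:
            r=np.hypot(x,y); k=np.sin(r)/r if r>1e-9 else 1; d=np.array([x*k,y*k,np.cos(r)])
        else: d=np.array([x,y,1.])
        d=T[:3,:3]@d; o=T[:3,3]; out.append((o+d*(z-o[2])/d[2])[:2])
    return np.array(out)
def w2px(s,P):
    K,T=s['K'],s['cam_to_world']; p=(np.atleast_2d(P)-T[:3,3])@T[:3,:3]; p=p@K.T; return p[:,:2]/p[:,2:]
E
python3 - <<'E'
from h import *
np.set_printoptions(precision=3,suppress=True)
for n in('top','side','wrist'):
    s=snap(n,n+'0.png'); print(n,s['K'].tolist(),s['cam_to_world'])
print(ctrl.observe())
E
```

```text
pics
top [[513.8321771606728, 0.0, 322.32373615644497], [0.0, 513.8321771606728, 249.05568993757842], [0.0, 0.0, 1.0]] [[ 0.002 -0.988  0.152  0.454]
 [-1.    -0.002  0.002 -0.116]
 [-0.002 -0.152 -0.988  0.876]
 [ 0.     0.     0.     1.   ]]
side [[438.8703907181965, 0.0, 327.4631973118555], [0.0, 438.8703907181965, 234.7047724507148], [0.0, 0.0, 1.0]] [[ 0.284 -0.751  0.597  0.073]
 [-0.959 -0.224  0.174 -0.26 ]
 [ 0.003 -0.621 -0.783  0.716]
 [ 0.     0.     0.     1.   ]]
wrist [[371.64829954431775, 0.0, 317.05993735616926], [0.0, 371.64829954431775, 240.51487671121274], [0.0, 0.0, 1.0]] [[ 0.232 -0.922 -0.309  0.231]
 [-0.973 -0.221 -0.072 -0.613]
 [-0.001  0.317 -0.948  0.372]
 [ 0.     0.     0.     1.   ]]
{'time_s': 0.15, 'joint_pos': array([70.863, 19.122,  2.283, 83.999, -0.769, 76.966, -3.351]), 'qvel': array([ 0.004, -0.018, -0.024, -0.171,  0.035, -0.082, -0.002]), 'joint_torque': array([  0.002, -65.905,   1.367, -40.588,   0.017,   0.01 ,  -0.   ]), 'eef_pos': array([ 0.151, -0.632,  0.404]), 'tool_rot': array([-179.928,    0.003,   13.454]), 'force': array([ 0.378,  0.266, -0.851]), 'wrist_torque': array([ 0.007,  0.012, -0.026]), 'finger_force': 0.0, 'grip_width': 0.08512754236939872}
```

View images.

View pics/top0.png

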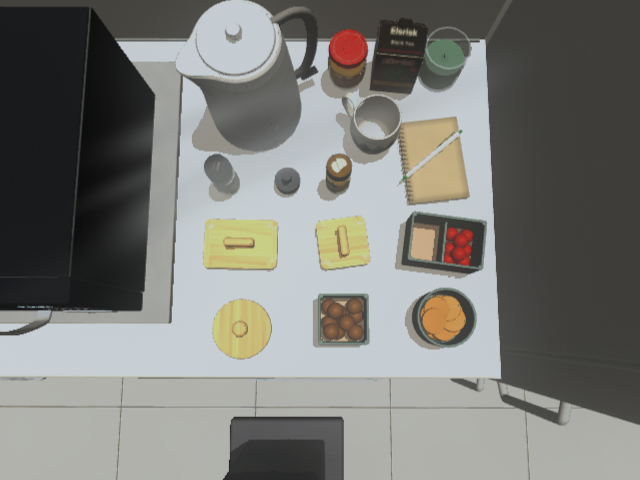

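View pics/side0.png

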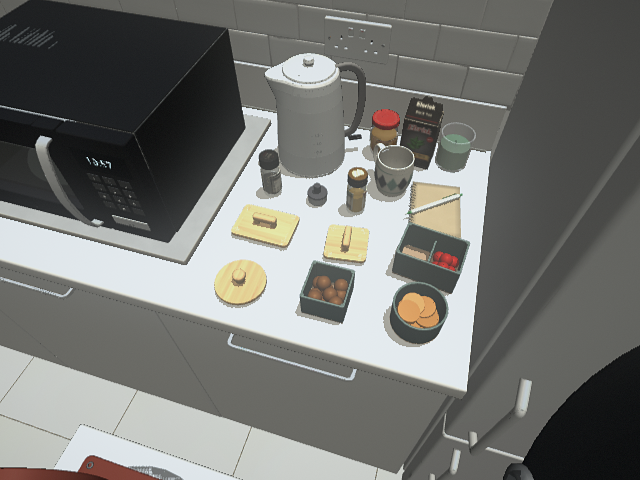

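The top view shows the round lid at (240,329), oblong lid at (241,244) and square lid at (343,242). The pot is at (288,181), between the jars at (222,173) and (339,172). The walnut box is at (344,319), the biscuit box at (444,318) and the oblong box at (445,243), with its empty bay on the left. The side view shows the same layout, with the arm at the lower right in front of the tall cabinet. Next I fit the poses by silhouette.

```bash
cat > fit.py <<'E'
from h import *
from scipy.optimize import minimize
np.set_printoptions(precision=4,suppress=True)
def circ(r): a=np.linspace(0,2*np.pi,60); return np.c_[r*np.cos(a),r*np.sin(a)]
def rect(a,b): return np.array([[a,b],[-a,b],[-a,-b],[a,-b]])/2
SH={'round_lid':[(circ(.049),.008,.016)],'square_lid':[(rect(.084,.084),.008,.016)],'oblong_lid':[(rect(.124,.084),.008,.016)],
'round_box':[(circ(.047),0,.06)],'square_box':[(rect(.08,.08),0,.06)],'oblong_box':[(rect(.12,.08),0,.07)],
'pot':[(circ(.022),0,.028),(circ(.008),.028,.048)],'jar':[(circ(.0205),0,.105)]}
def render(s,n,p,z0,S=4):
    x,y,t=p; im=np.zeros((480*S//1,640*S),np.uint8); R=np.array([[np.cos(t),-np.sin(t)],[np.sin(t),np.cos(t)]])
    for o,a,b in SH[n]:
        q=o@R.T+[x,y]; P=np.r_[np.c_[q,np.full(len(q),a+z0)],np.c_[q,np.full(len(q),b+z0)]]
        h=cv2.convexHull(w2px(s,P).astype(np.float32))
        cv2.fillConvexPoly(im,np.round((h*S+(S-1)/2)*16).astype(np.int32),1,shift=4)
    return im
def mask(s,n,seed):
    hsv=cv2.cvtColor(s['image'],cv2.COLOR_BGR2HSV)
    m=cv2.inRange(hsv,(15,45,90),(35,255,255)) if 'lid' in n else cv2.inRange(hsv[...,2],0,125)
    c,_=cv2.findContours(m,cv2.RETR_EXTERNAL,cv2.CHAIN_APPROX_NONE)
    c=[k for k in c if cv2.contourArea(k)>60]
    c=max(c,key=lambda k:cv2.pointPolygonTest(k,tuple(map(float,seed)),True))
    o=np.zeros_like(m); cv2.drawContours(o,[c],-1,1,-1); return o
def fit(s,n,seed,p0,z0=0,S=4):
    m=cv2.resize(mask(s,n,seed),None,fx=S,fy=S,interpolation=cv2.INTER_NEAREST)
    def f(p):
        r=render(s,n,p,z0,S); return 1-np.count_nonzero(r&m)/np.count_nonzero(r|m)
    sx=np.array(p0)+np.array([[0,0,0],[.006,0,0],[0,.006,0],[0,0,.08]])
    r=minimize(f,p0,method='Nelder-Mead',options=dict(initial_simplex=sx,xatol=1e-4,fatol=1e-5,maxiter=150))
    return r.x,1-r.fun
E
python3 - <<'E'
from fit import *
t=load('top0.png'); s=load('side0.png')
J={'round_lid':(240,329,0,.012),'square_lid':(343,242,0,.012),'oblong_lid':(241,244,90,.012),'round_box':(444,318,0,.05),'square_box':(344,319,0,.05),'oblong_box':(445,243,85,.06),'pot':(288,181,0,.02)}
for n,(u,v,a,z) in J.items():
    p0=np.r_[px2w(t,(u,v),z)[0],np.radians(a)]
    for c in(t,s):
        P=np.r_[p0[:2],z]; seed=w2px(c,P)[0]
        try:
            x,i=fit(c,n,seed,p0); print(n,x[:2],np.degrees(x[2]).round(1),round(i,3))
        except Exception as e: print(n,e)
for uv in[(340,162),(222,162)]: print('jar cap',px2w(t,uv,.105))
print('worktop corner', px2w(t,(500,375),0),px2w(t,(487,40),0),'kettle',px2w(t,(240,40),.25))
print(ctrl.hold_point_z)
E
```

```text
round_lid [0.4529 0.0204] 1.9 0.97
round_lid [0.4549 0.0225] 3.5 0.949
square_lid [ 0.5978 -0.1479] 7.8 0.967
square_lid [ 0.5999 -0.1465] 7.4 0.952
oblong_lid [0.5952 0.0257] 88.8 0.971
oblong_lid [0.5972 0.0273] 88.8 0.949
round_box [ 0.4712 -0.3083] 3.5 0.911
round_box [ 0.5908 -0.3214] -11.4 0.578
square_box [ 0.4708 -0.1454] 0.2 0.849
square_box [ 0.5003 -0.1378] 10.5 0.537
oblong_box [ 0.5916 -0.3103] 83.1 0.94
oblong_box [ 0.5906 -0.3107] 81.3 0.736
pot [ 0.7045 -0.0528] 1.5 0.862
pot [ 0.7094 -0.0504] 0.4 0.829
jar cap [[ 0.7092 -0.1413]]
jar cap [[0.7089 0.0425]]
worktop corner [[ 0.377  -0.4092]] [[ 0.9771 -0.4156]] kettle [[ 0.8275 -0.0057]]
0.1547
```

```bash
python3 - <<'E'
from fit import *
t=load('top0.png')
im=cv2.resize(t['image'][200:360,190:490],None,fx=2.66,fy=2.66,interpolation=cv2.INTER_CUBIC)
F={'round_lid':(.4529,.0204,0,.049,.016),'round_box':(.4712,-.3083,0,.047,.06),'square_box':(.4708,-.1454,0,(.08,.08),.06),'oblong_box':(.5916,-.3103,83.1,(.12,.08),.07),'square_lid':(.5978,-.1479,7.8,(.084,.084),.016),'oblong_lid':(.5952,.0257,88.8,(.124,.084),.016)}
for n,(x,y,a,d,h) in F.items():
    o=circ(d) if np.isscalar(d) else rect(*d); a=np.radians(a)
    R=np.array([[np.cos(a),-np.sin(a)],[np.sin(a),np.cos(a)]])
    for z,c in((h,(0,0,255)),(0 if 'box' in n else .008,(255,0,0))):
        q=w2px(t,np.c_[o@R.T+[x,y],np.full(len(o),z)])
        cv2.polylines(im,[np.round(((q-[190,200])*2.66+.8)*16).astype(np.int32)],True,c,1,shift=4)
cv2.imwrite('pics/ov1.png',im)
E
```

```text
(no output)
```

View pics/ov1.png

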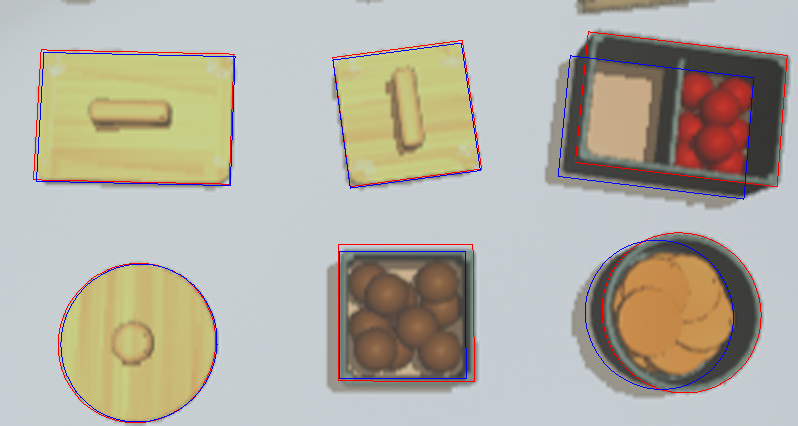

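The lid outlines match closely. The box masks are polluted by shadow and by the bright rims. I'll check the pixel profiles and refit the boxes.

```bash
python3 - <<'E'
from fit import *
t=load('top0.png'); im=t['image']; hsv=cv2.cvtColor(im,cv2.COLOR_BGR2HSV)
for v,a,b in((325,310,326),(325,358,374),(320,404,422),(320,466,480)): print(v,a,[tuple(map(int,hsv[v,u])) for u in range(a,b)])
print([tuple(map(int,hsv[r,345])) for r in range(288,302)],[tuple(map(int,hsv[r,345])) for r in range(338,352)])
E
```

```text
325 310 [(103, 15, 210), (100, 15, 210), (102, 13, 201), (23, 22, 153), (23, 22, 153), (21, 22, 153), (25, 20, 152), (25, 19, 146), (69, 21, 120), (74, 29, 133), (55, 17, 92), (16, 59, 99), (13, 73, 91), (12, 91, 101), (12, 96, 104), (12, 79, 94)]
325 358 [(13, 93, 101), (13, 84, 97), (14, 71, 104), (16, 65, 114), (15, 64, 123), (17, 60, 115), (75, 8, 67), (75, 8, 67), (75, 23, 89), (72, 31, 141), (81, 23, 144), (104, 16, 210), (102, 16, 210), (103, 15, 209), (102, 16, 210), (100, 15, 209)]
320 404 [(100, 11, 200), (23, 20, 152), (23, 20, 152), (23, 20, 152), (23, 20, 152), (23, 22, 152), (23, 20, 152), (23, 21, 144), (23, 25, 90), (30, 8, 66), (45, 8, 66), (50, 11, 67), (45, 8, 67), (70, 17, 89), (72, 27, 140), (71, 29, 124), (27, 28, 83), (14, 80, 89)]
320 466 [(30, 12, 62), (30, 8, 62), (30, 8, 62), (30, 8, 61), (40, 12, 62), (40, 12, 62), (30, 8, 61), (50, 12, 66), (67, 23, 99), (72, 27, 140), (82, 18, 153), (103, 15, 208), (103, 15, 208), (103, 15, 207)]
[(100, 15, 210), (103, 15, 210), (103, 15, 210), (102, 16, 210), (103, 15, 211), (93, 16, 178), (73, 30, 135), (73, 26, 117), (60, 11, 72), (30, 20, 77), (18, 52, 107), (16, 64, 124), (16, 64, 124), (18, 72, 164)] [(17, 70, 157), (18, 74, 194), (18, 71, 183), (19, 58, 128), (72, 25, 103), (75, 31, 132), (63, 18, 126), (24, 19, 136), (23, 20, 152), (80, 4, 177), (102, 16, 210), (102, 16, 210), (102, 16, 210), (102, 16, 210)]
```

```bash
cat > rimfit.py <<'E'
from fit import *
import fit as F
SH.update(rr=[(circ(.047),.06,.06)],sr=[(rect(.08,.08),.06,.06)],orr=[(rect(.12,.08),.07,.07)])
def rim(s,n,p0,z):
    c=w2px(s,[*p0[:2],z])[0]; hsv=cv2.cvtColor(s['image'],cv2.COLOR_BGR2HSV)
    m=cv2.inRange(hsv,(52,13,75),(98,60,180)); w=np.zeros_like(m); cv2.circle(w,tuple(int(k) for k in c),50,255,-1)
    m&=w; nl,lab,st,_=cv2.connectedComponentsWithStats(m); m=np.where(np.isin(lab,[i for i in range(1,nl) if st[i,4]>25]),255,0).astype(np.uint8)
    h=cv2.convexHull(cv2.findNonZero(m)); o=np.zeros_like(m); cv2.fillConvexPoly(o,h,1)
    F.mask=lambda *a:o
    return F.fit(s,n,None,p0)
E
python3 - <<'E'
from rimfit import *
for cam in('top','side'):
  s=load(cam+'0.png')
  for n,p0,z in(('rr',(.471,-.308,0),.06),('sr',(.4695,-.1455,0),.06),('orr',(.5916,-.3103,1.45),.07)):
    x,i=rim(s,n,p0,z); print(cam,n,x[:2],np.degrees(x[2]).round(1),round(i,3))
E
```

```text
top rr [ 0.4712 -0.3092] 4.2 0.98
top sr [ 0.4685 -0.1467] 0.1 0.989
top orr [ 0.5916 -0.3116] 82.6 0.754
side rr [ 0.4719 -0.3083] -0.8 0.539
side sr [ 0.4482 -0.1504] 1.6 0.732
side orr [ 0.5682 -0.308 ] 85.6 0.574
```

```bash
python3 - <<'E'
from fit import *
t=load('top0.png'); s=load('side0.png')
print('kettle base side', px2w(s,[(280,165),(312,174),(345,163)],0))
print('kettle base top', px2w(t,[(215,130),(255,149),(298,125)],0))
print('lid top', px2w(t,[(195,40),(238,40),(280,40),(238,82)],.25))
print('handle', px2w(t,[(300,25),(310,75)],.15))
print('fridge edge', w2px(s,[[.377,-.415,0],[.377,-.415,.3],[.377,-.415,.5]]), w2px(t,[[.377,-.415,0],[.377,-.415,.3],[.3,-.415,.3],[.5,-.415,.3]]))
print('pot knob top', px2w(t,[(288,178),(288,181)],.048), px2w(s,(317,186),.048))
E
```

```text
kettle base side [[ 0.7889  0.0669]
 [ 0.7815 -0.0155]
 [ 0.8401 -0.0796]]
kettle base top [[ 0.8031  0.0785]
 [ 0.7678  0.0062]
 [ 0.8127 -0.0698]]
lid top [[ 0.8274  0.0535]
 [ 0.8275 -0.003 ]
 [ 0.8275 -0.0582]
 [ 0.7687 -0.0046]]
handle [[ 0.9121 -0.0793]
 [ 0.8304 -0.0951]]
fridge edge [[469.9544 388.8925]
 [540.5657 293.9757]
 [644.6412 154.0758]] [[503.4717 374.9774]
 [599.426  400.0932]
 [605.22   475.0882]
 [590.6583 286.6072]]
pot knob top [[ 0.7003 -0.0565]
 [ 0.6951 -0.0566]] [[ 0.7021 -0.0532]]
```

Call:
apply_moves(
  series=[
    [[0,-40,0],0,1],
    [[0,-40,0],0,1],
    [[0,-40,0],0,1],
    [[0,-40,0],0,1],
    [[0,-40,0],0,1],
    [[0,0,0],0,1],
    [[0,0,0],0,1],
    [[0,0,0],0,1],
  ],
)

```text
time_s: 0.95
eef_pos: [0.1048, -0.4382, 0.4049]
tool_rot: [180.0, -0.0, 13.5]
force: [0.2, -0.3, 0.2]
grip_width: 0.0857
finger_force: 0.0
```

Call:
apply_moves(
  series=[
    [[44,-18,0],0,1],
    [[44,-18,0],0,1],
    [[44,-18,0],0,1],
    [[44,-18,0],0,1],
    [[44,-18,0],0,1],
    [[36,-30,0],0,1],
    [[36,-30,0],0,1],
    [[36,-30,0],0,1],
  ],
)

```text
time_s: 1.75
eef_pos: [0.3834, -0.1851, 0.4047]
tool_rot: [-179.9, -0.0, 13.4]
force: [1.5, -0.1, 0.3]
grip_width: 0.0856
finger_force: 0.0
```

Call:
apply_moves(
  series=[
    [[36,-30,0],-0.1,1],
    [[36,-30,0],-0.14,0],
    [[0,0,0],-0.14,0],
    [[0,0,0],-0.14,0],
    [[0,0,0],-0.14,0],
    [[0,0,0],-0.14,0],
    [[0,0,0],-0.14,0],
    [[0,0,0],-0.14,0],
  ],
)

```text
time_s: 2.55
eef_pos: [0.4349, -0.109, 0.4045]
tool_rot: [-180.0, -0.1, 75.7]
force: [-0.0, 0.3, 0.5]
grip_width: 0.0426
finger_force: 0.0
```

Call:
apply_moves(
  series=[
    [[0,0,0],-0.127,0],
    [[14,43,0],0,0],
    [[14,43,0],0,0],
    [[14,43,0],0,0],
    [[14,43,0],0,0],
    [[15,43,30],0,0],
    [[15,43,40],0,0],
    [[0,0,30],0,0],
  ],
)

```text
time_s: 3.35
eef_pos: [0.6931, -0.0573, 0.3098]
tool_rot: [-179.9, -0.2, 82.7]
force: [-0.8, -0.2, -0.3]
grip_width: 0.043
finger_force: 0.0
```

```bash
python3 - <<'E'
from fit import *
s=snap('wrist','w1.png'); o=ctrl.observe(); print(o['eef_pos'],o['tool_rot'],o['joint_pos'])
E
```

```text
[ 0.6902 -0.0582  0.3044] [-179.4445   -0.1457   82.676 ] [ 25.1092  31.9369 -34.2879  82.2661  17.9967  71.887  -18.1947]
```

View pics/w1.png

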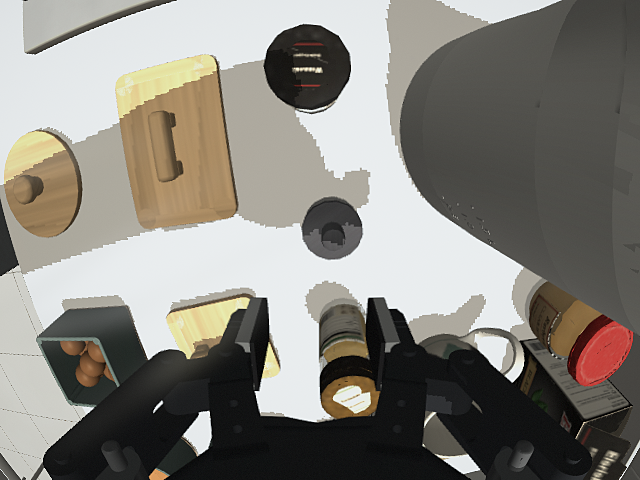

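The wrist view shows the pot's body at (332,228) with its knob near (333,233). The jars' caps are at (308,68) and (350,388), and the kettle is to the right.

```bash
python3 - <<'E'
from fit import *
s=load('w1.png')
print('pot z28 outline c',px2w(s,[(332,227)],.022,True),'knob top',px2w(s,[(333,232)],.048,True))
print('jar caps',px2w(s,[(308,65),(350,388)],.105,True), 'kettle near', px2w(s,[(401,130),(420,190),(455,230)],.0,True))
print('sq lid/oblong lid plate',px2w(s,[(178,140)],.016,True))
E
```

```text
pot z28 outline c [[ 0.7049 -0.0511]] knob top [[ 0.7051 -0.0469]]
jar caps [[ 0.7033  0.0513]
 [ 0.7043 -0.1284]] kettle near [[ 0.7657  0.0115]
 [ 0.7768 -0.0362]
 [ 0.8053 -0.0725]]
sq lid/oblong lid plate [[0.6017 0.0279]]
```

Call:
apply_moves(
  series=[
    [[5,7,0],0,0],
    [[5,7,0],0,0],
    [[0,0,20],0,0],
    [[0,0,20],0,0],
    [[0,0,0],0,0],
    [[0,0,0],0,0],
    [[0,0,0],0,0],
    [[0,0,0],0,0],
  ],
)

```text
time_s: 4.2
eef_pos: [0.705, -0.0507, 0.2761]
tool_rot: [179.9, -0.0, 82.6]
force: [0.4, -0.1, 0.2]
grip_width: 0.0425
finger_force: 0.0
```

```bash
python3 - <<'E'
from fit import *
s=snap('wrist','w2.png'); o=ctrl.observe(); print(o['eef_pos'],o['tool_rot'],o['force'])
cv2.imwrite('pics/w2c.png',cv2.resize(s['image'][120:420,180:580],None,fx=2,fy=2))
E
```

```text
[ 0.7049 -0.0507  0.2757] [179.8924  -0.0049  82.6006] [0.0809 0.4272 0.1376]
```

View pics/w2c.png

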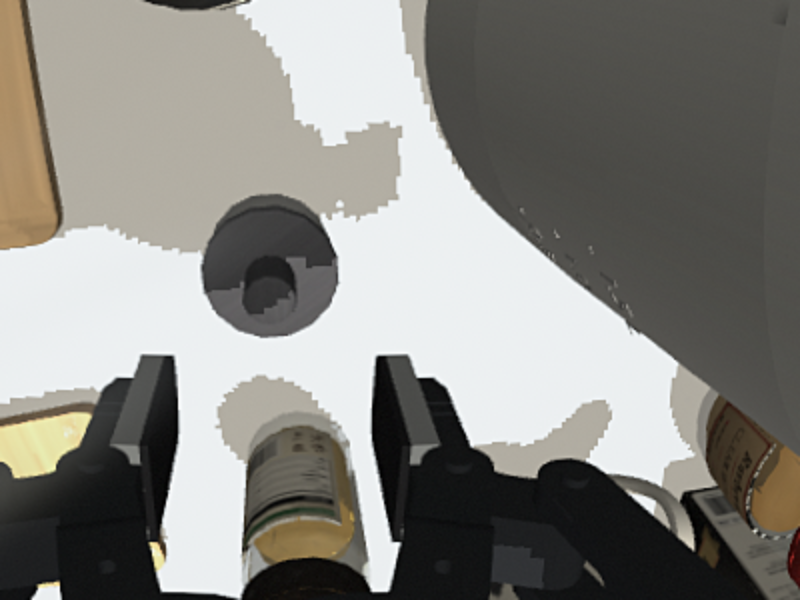

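The crop shows the knob top at full-frame (315,269), centred between the pads.

```bash
python3 - <<'E'
from fit import *
s=load('w2.png'); print(px2w(s,[(315,269)],.048,True),px2w(s,[(315,252)],.028,True))
E
```

```text
[[ 0.7051 -0.0516]] [[ 0.7054 -0.0486]]
```

Call:
apply_moves(
  series=[
    [[0,0,18],0,0],
    [[0,0,18],0,0],
    [[0,0,18],0,0],
    [[0,0,18],0,0],
    [[0,0,0],0,0],
    [[0,0,0],0,-1],
    [[0,0,0],0,-1],
    [[0,0,0],0,-1],
  ],
  newtons=40,
)

```text
time_s: 5.05
eef_pos: [0.7048, -0.0507, 0.203]
tool_rot: [179.9, -0.0, 82.6]
force: [-0.1, 0.1, -0.6]
grip_width: 0.0404
finger_force: 40.3
```

Call:
apply_moves(
  series=[
    [[0,0,0],0,-1],
    [[0,0,0],0,-1],
    [[0,0,0],0,-1],
    [[0,0,0],0,-1],
    [[0,0,0],0,-1],
    [[0,0,0],0,-1],
    [[0,0,0],0,-1],
    [[0,0,0],0,-1],
  ],
)

```text
time_s: 5.85
eef_pos: [0.7046, -0.0508, 0.2022]
tool_rot: [-180.0, -0.0, 82.6]
force: [-0.0, 0.0, -1.4]
grip_width: 0.0404
finger_force: 40.4
```

```bash
python3 - <<'E'
from fit import *
s=snap('wrist','w3.png'); o=ctrl.observe(); print(o['eef_pos'],o['tool_rot'],o['force'],o['grip_width'])
cv2.imwrite('pics/w3c.png',cv2.resize(s['image'][160:400,180:500],None,fx=2,fy=2))
E
```

```text
[ 0.7046 -0.0507  0.2022] [-179.9973   -0.0023   82.6111] [-0.0204  0.0149 -0.8037] 0.04037032505324832
```

View pics/w3c.png

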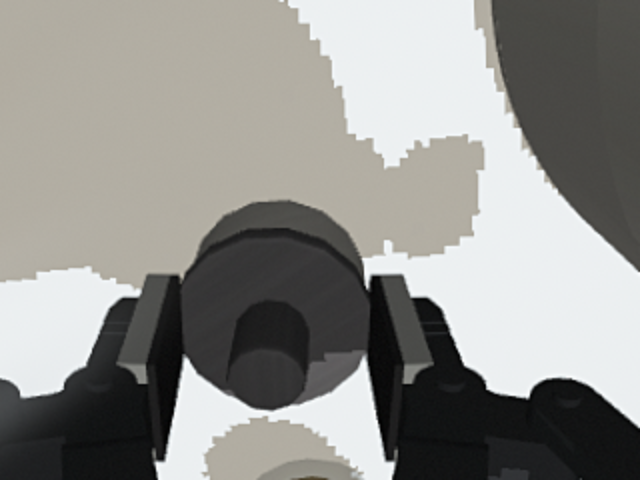

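The pads have closed on the pot's body (40 mm) instead of its knob, so the tips are lower than I assumed. The knob top is at about full-frame (314,350). I'll check the geometry.

```bash
python3 - <<'E'
from fit import *
s=load('w3.png'); print(ctrl.hold_point_z, px2w(s,[(314,350)],.048,True), px2w(s,[(317,320)],.028,True))
# pad tip pixels -> height if the pad inner faces are at +-20 mm along tool y, assuming tool x = +-11
T=s['cam_to_world']; K=s['K']; o=ctrl.observe(); y=np.radians(o['tool_rot'][2])
tx=np.array([np.cos(y),np.sin(y),0]); ty=np.array([np.sin(y),-np.cos(y),0])
def fish(P):
    p=(P-T[:3,3])@T[:3,:3]; th=np.arctan2(np.hypot(p[0],p[1]),p[2]); r=K[0,0]*th; a=np.arctan2(p[1],p[0]); return np.round([K[0,2]+r*np.cos(a),K[1,2]+r*np.sin(a)],0)
for d in(.155,.165,.173,.18,.186):
    print(d,[fish(o['eef_pos']+tx*a+ty*b-np.array([0,0,d])) for a in(.011,-.011) for b in(-.0202,.0202)])
E
```

```text
0.1547 [[ 0.7034 -0.0556]] [[ 0.7049 -0.0536]]
0.155 [array([263., 314.]), array([368., 314.]), array([266., 360.]), array([364., 360.])]
0.165 [array([266., 302.]), array([365., 302.]), array([269., 346.]), array([362., 346.])]
0.173 [array([268., 293.]), array([363., 293.]), array([271., 336.]), array([360., 336.])]
0.18 [array([270., 286.]), array([361., 286.]), array([272., 328.]), array([359., 328.])]
0.186 [array([271., 281.]), array([360., 281.]), array([274., 322.]), array([357., 322.])]
```

Call:
apply_moves(
  series=[
    [[0,0,0],0,0.1],
    [[0,0,0],0,0.1],
    [[0,0,-6],0,0.1],
    [[0,0,-6],0,0.1],
    [[0,0,0],0,0.1],
    [[-2,0,0],0,-1],
    [[0,0,0],0,-1],
    [[0,0,0],0,-1],
  ],
)

```text
time_s: 6.7
eef_pos: [0.7043, -0.053, 0.2142]
tool_rot: [180.0, 0.0, 82.6]
force: [0.2, -0.3, 0.8]
grip_width: 0.0132
finger_force: 39.0
```

Call:
apply_moves(
  series=[
    [[0,0,0],0,-1],
    [[0,0,0],0,-1],
    [[0,0,0],0,-1],
    [[0,0,0],0,-1],
    [[0,0,0],0,-1],
    [[0,0,0],0,-1],
    [[0,0,0],0,-1],
    [[0,0,0],0,-1],
  ],
)

```text
time_s: 7.5
eef_pos: [0.7043, -0.0528, 0.2142]
tool_rot: [180.0, -0.0, 82.6]
force: [1.5, -0.3, 1.7]
grip_width: 0.0134
finger_force: 39.0
```

Call:
apply_moves(
  series=[
    [[0,0,-5],0,-1],
    [[0,0,-10],0,-1],
    [[0,0,-25],0,-1],
    [[0,0,-30],0,-1],
    [[0,0,-30],0,-1],
    [[0,0,-30],0,-1],
    [[0,0,-20],0,-1],
    [[0,0,0],0,-1],
  ],
  newtons=60,
)

```text
time_s: 8.3
eef_pos: [0.7048, -0.0522, 0.3688]
tool_rot: [179.7, -0.0, 82.6]
force: [-0.4, -0.4, -1.7]
grip_width: 0.012
finger_force: 58.6
```

```bash
cat > d.py <<'E'
from h import *
def d(x,y,z,yaw=None):
    "tool-frame shift in mm from the measured pose, and spin in rad"
    o=ctrl.observe(); p=o['eef_pos']; a=np.radians(o['tool_rot'][2]); dx,dy=x-p[0],y-p[1]
    print('pose',np.round(p,4),o['tool_rot'].round(2),'w',round(o['grip_width'],4),'f',o['force'].round(1))
    sp=0 if yaw is None else np.radians(o['tool_rot'][2]-yaw)
    b=a-sp
    for n,c in(('now',a),('after spin',b)): print(n,np.round(1000*np.array([dx*np.cos(c)+dy*np.sin(c),dx*np.sin(c)-dy*np.cos(c),p[2]-z]),1))
    print('spin',round(sp,3))
E
python3 -c "
from d import *
snap('wrist','w4.png'); d(.596,-.281,.36,82.8)"
```

```text
pose [ 0.7045 -0.0523  0.3664] [ 1.7983e+02 -2.0000e-02  8.2620e+01] w 0.0124 f [-0.2 -0.1 -1.5]
now [-240.7  -78.2    6.4]
after spin [-240.4  -79.     6.4]
spin -0.003
```

View pics/w4.png

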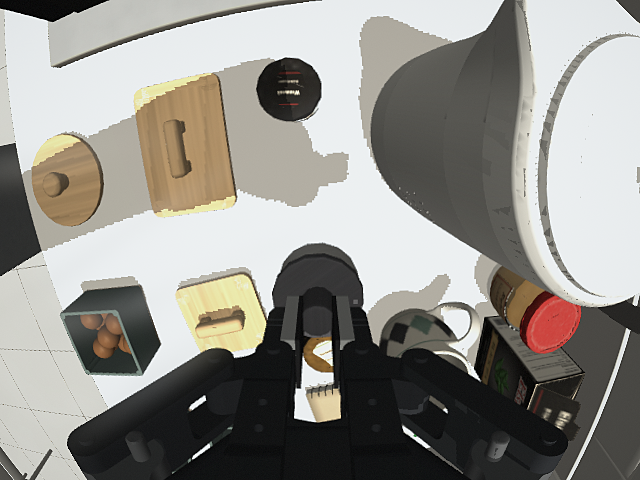

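The pot is held upright by its knob and lifted clear. Next it goes over the bay.

Call:
apply_moves(
  series=[
    [[-30,-9,0],0,-1],
    [[-40,-13,0],0,-1],
    [[-40,-13,0],0,-1],
    [[-40,-13,0],0,-1],
    [[-40,-13,0],0,-1],
    [[-32,-11,0],0,-1],
    [[-19,-7,0],0,-1],
    [[0,0,0],0,-1],
  ],
)

```text
time_s: 9.15
eef_pos: [0.5926, -0.2858, 0.3626]
tool_rot: [-179.8, 0.1, 82.3]
force: [-0.5, -0.3, -0.6]
grip_width: 0.0123
finger_force: 58.6
```

```bash
python3 -c "
from d import *
s=snap('wrist','w5.png'); d(.596,-.281,.31,82.8); snap('top','t5.png')"
```

```text
pose [ 0.5938 -0.2833  0.3629] [-1.7988e+02 -1.0000e-02  8.2420e+01] w 0.0121 f [ 0.2  0.7 -1.2]
now [ 2.6  1.9 52.9]
after spin [ 2.6  1.9 52.9]
spin -0.007
```

View pics/w5.png

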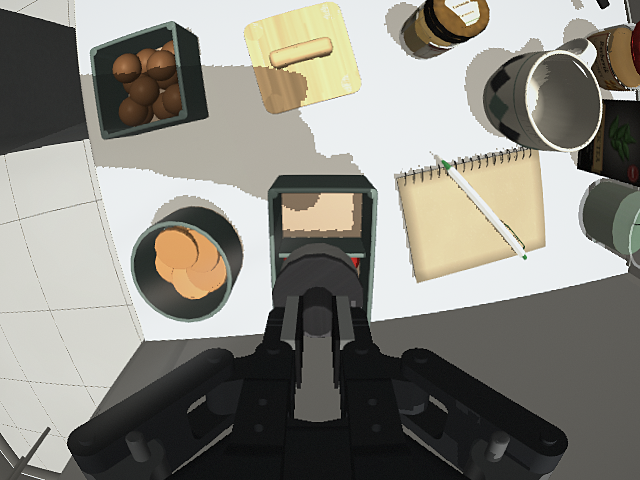

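The wrist view shows the pot over the oblong box, whose far rim corners are about (269,180) and (377,180). The square rim's corners are at (92,48), (173,22), (187,119) and (107,138), and the round rim is centred near (182,266).

```bash
python3 -c "
from d import *
s=load('w5.png')
c=px2w(s,[(269,180),(377,180)],.07,True); print('obl corners',c, c.mean(0), np.linalg.norm(c[0]-c[1]))
e=c[1]-c[0]; print('yaw',np.degrees(np.arctan2(e[1],e[0]))+90); a=np.radians(82.8); print('centre',c.mean(0)-.06*np.array([np.cos(a),np.sin(a)]))
q=px2w(s,[(92,48),(173,22),(187,119),(107,138)],.06,True); print('sq',q.mean(0),np.linalg.norm(q-np.roll(q,1,0),axis=1)); print('round',px2w(s,[(182,266)],.06,True),px2w(s,[(132,262),(232,268)],.06,True))
print('pot',px2w(s,[(318,284)],.152+.028,True), px2w(s,[(317,308)],.2,True))
"; python3 - <<'E'
import sys; sys.path.insert(0,'.')
import os; os.chdir('.')
from rimfit import *
s=load('t5.png')
for n,p0,z in(('sr',(.4695,-.1455,0),.06),('rr',(.471,-.308,0),.06)): print(n,*rim(s,n,p0,z))
E
```

```text
obl corners [[ 0.56402682 -0.24171331]
 [ 0.64037468 -0.25194698]] [ 0.60220075 -0.24683015] 0.07703067029638909
yaw 82.36557407484298
centre [ 0.59468075 -0.30635703]
sq [ 0.47110952 -0.14728495] [0.07824979 0.07444732 0.07807199 0.07256808]
round [[ 0.47763991 -0.30173516]] [[ 0.43093505 -0.29264962]
 [ 0.52030798 -0.30863503]]
pot [[ 0.59471619 -0.2752148 ]] [[ 0.59415676 -0.27639156]]
sr [ 0.4683 -0.1466  0.0029] 0.9747787189492719
rr [ 0.471  -0.3091  0.1007] 0.9829325564204027
```

Call:
apply_moves(
  series=[
    [[-1,3,0],0,-1],
    [[0,0,20],0,-1],
    [[0,0,20],0,-1],
    [[0,0,15],0,-1],
    [[0,0,5],0,-1],
    [[0,0,0],0,-1],
    [[0,0,0],0,-1],
    [[0,0,0],0,-1],
  ],
)

```text
time_s: 10.05
eef_pos: [0.5982, -0.2829, 0.3053]
tool_rot: [179.9, 0.0, 82.6]
force: [0.0, 0.7, -0.7]
grip_width: 0.0124
finger_force: 58.7
```

```bash
python3 -c "
from d import *
s=snap('wrist','w6.png'); d(.596,-.281,.22,82.8)
a=cv2.resize(s['image'][140:360,200:440],None,fx=2.5,fy=2.5); cv2.imwrite('pics/w6c.png',a)"
```

```text
pose [ 0.5981 -0.283   0.3052] [1.7992e+02 3.0000e-02 8.2600e+01] w 0.0121 f [-0.9 -1.3 -0.3]
now [ 1.7 -2.3 85.2]
after spin [ 1.7 -2.3 85.2]
spin -0.003
```

View pics/w6c.png

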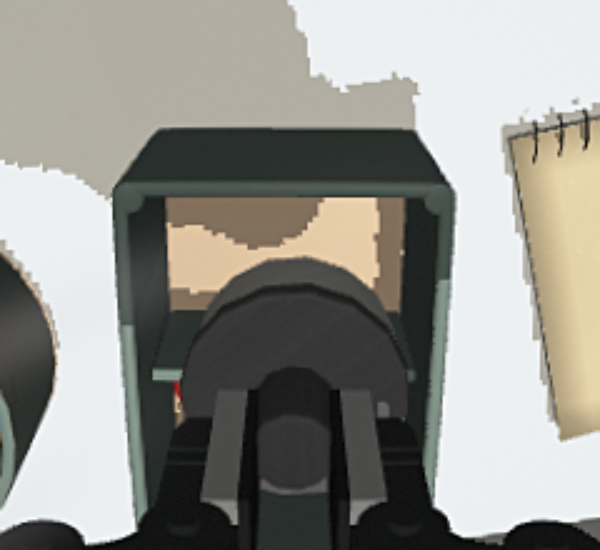

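```bash
python3 -c "
from d import *
s=load('w6.png')
f=lambda u,v:(200+u/2.5-.3,140+v/2.5-.3)
w=lambda u,v,z:px2w(s,[f(u,v)],z,True)[0]
a=np.radians(82.6);tx=np.array([np.cos(a),np.sin(a)]);ty=np.array([np.sin(a),-np.cos(a)])
p=ctrl.observe()['eef_pos'][:2]
for n,u,v,z in(('pot far bottom',300,257,.091),('rim inner front',284,196,.07),('rim outer front',284,184,.07),('rim outer L',117,190,.07),('rim outer R',455,190,.07),('wall base front',284,130,0),('divider front top',170,378,.048),('pot L top',183,380,.119),('pot R',408,380,.119),('rimL low',128,380,.07),('rimR low',444,380,.07)):
    q=w(u,v,z)-p; print(n,round(q@tx*1000,1),round(q@ty*1000,1))
"
```

```text
pot far bottom 19.9 2.5
rim inner front 27.3 -0.9
rim outer front 30.1 -0.9
rim outer L 28.9 -39.2
rim outer R 28.9 38.2
wall base front 29.0 -1.5
divider front top -29.5 -32.3
pot L top 5.2 -19.5
pot R 5.2 22.5
rimL low -19.3 -39.6
rimR low -19.4 38.3
```

Call:
apply_moves(
  series=[
    [[0,-2,0],0,-1],
    [[0,0,20],0,-1],
    [[0,0,20],0,-1],
    [[0,0,20],0,-1],
    [[0,0,15],0,-1],
    [[0,0,7],0,-1],
    [[0,0,0],0,-1],
    [[0,0,0],0,-1],
  ],
)

```text
time_s: 10.9
eef_pos: [0.5962, -0.2828, 0.223]
tool_rot: [179.9, 0.0, 82.6]
force: [-0.5, -0.2, -0.4]
grip_width: 0.0122
finger_force: 58.7
```

Call:
apply_moves(
  series=[
    [[0,0,1],0,-1],
    [[0,0,1],0,-1],
    [[0,0,1],0,-1],
    [[0,0,1],0,-1],
    [[0,0,0],0,-1],
    [[0,0,0],0,-1],
    [[0,0,0],0,-1],
    [[0,0,0],0,-1],
  ],
)

```text
time_s: 11.7
eef_pos: [0.5958, -0.2827, 0.2183]
tool_rot: [180.0, -0.0, 82.6]
force: [0.3, -0.3, 0.0]
grip_width: 0.012
finger_force: 58.8
```

Call:
apply_moves(
  series=[
    [[0,0,0.5],0,-1],
    [[0,0,0.5],0,-1],
    [[0,0,0.5],0,-1],
    [[0,0,0],0,-1],
    [[0,0,0],0,-1],
    [[0,0,0],0,-1],
    [[0,0,0],0,-1],
    [[0,0,0],0,-1],
  ],
)

```text
time_s: 12.5
eef_pos: [0.5963, -0.2827, 0.218]
tool_rot: [179.9, 0.0, 82.6]
force: [-1.8, 1.3, 9.6]
grip_width: 0.0119
finger_force: 59.8
```

Call:
apply_moves(
  series=[
    [[0,0,0],0,-0.3],
    [[0,0,0],0,-0.3],
    [[0,0,0],0,-0.3],
    [[0,0,-10],0,-0.3],
    [[0,0,-30],0,-0.3],
    [[0,0,-40],0,-0.3],
    [[0,0,-40],0,-0.3],
    [[0,0,0],0,-0.3],
  ],
  newtons=40,
)

```text
time_s: 13.3
eef_pos: [0.5974, -0.2827, 0.344]
tool_rot: [179.5, 0.2, 82.6]
force: [0.1, 0.3, -0.4]
grip_width: 0.0299
finger_force: 0.0
```

```bash
python3 -c "
from d import *
s=snap('wrist','w7.png'); d(.5962,.0267,.33,88.8)
a=cv2.resize(s['image'][100:420,160:480],None,fx=1.8,fy=1.8); cv2.imwrite('pics/w7c.png',a)"
```

```text
pose [ 0.5967 -0.2826  0.3408] [1.7966e+02 1.1000e-01 8.2610e+01] w 0.03 f [ 0.1 -0.3 -1.2]
now [306.7 -40.3  10.8]
after spin [309.3  -7.   10.8]
spin -0.108
```

View pics/w7c.png

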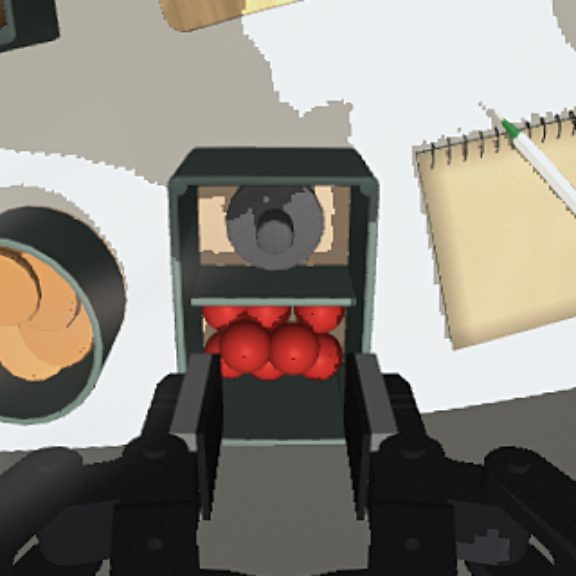

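The pot stands upright in the bay. Its body is near crop (275,225), clear of the walls. Next is the oblong lid.

Call:
apply_moves(
  series=[
    [[0,0,0],-0.108,-0.2],
    [[40,-1,0],0,-0.2],
    [[46,-1,0],0,-0.2],
    [[46,-1,0],0,-0.2],
    [[46,-1,0],0,-0.2],
    [[46,-1,0],0,-0.2],
    [[46,-1,0],0,-0.2],
    [[36,-1,0],0,-0.2],
  ],
)

```text
time_s: 14.15
eef_pos: [0.5945, 0.0264, 0.3362]
tool_rot: [-179.9, -0.0, 88.9]
force: [0.4, 0.7, 0.4]
grip_width: 0.0346
finger_force: 0.0
```

Call:
apply_moves(
  series=[
    [[0,0,0],0,-0.2],
    [[0,0,20],0,-0.2],
    [[0,0,20],0,-0.2],
    [[0,0,10],0,-0.2],
    [[0,0,0],0,-0.2],
    [[0,0,0],0,-0.2],
    [[0,0,0],0,-0.2],
    [[0,0,0],0,-0.2],
  ],
)

```text
time_s: 14.95
eef_pos: [0.5956, 0.0234, 0.2876]
tool_rot: [179.9, -0.0, 88.8]
force: [-0.1, -0.3, -0.3]
grip_width: 0.0345
finger_force: 0.0
```

```bash
python3 -c "
from d import *
s=snap('wrist','w8.png'); d(.5962,.0267,.206,88.8)
f=lambda u,v:(160+u/1.8,100+v/1.8)
c=px2w(load('w7.png'),[f(170,184),f(377,182),f(372,441),f(178,441)],.07,True); print('obl box wrist',c.mean(0),np.linalg.norm(c-np.roll(c,1,0),axis=1))
cv2.imwrite('pics/w8c.png',s['image'][60:460,100:540])"
```

```text
pose [0.5955 0.0234 0.2875] [179.94   0.    88.79] w 0.0341 f [ 0.4 -0.4  0.3]
now [ 3.3  0.7 81.5]
after spin [ 3.3  0.7 81.5]
spin -0.0
obl box wrist [ 0.59353587 -0.31196587] [0.11423765 0.0772908  0.1151205  0.08508038]
```

View pics/w8c.png

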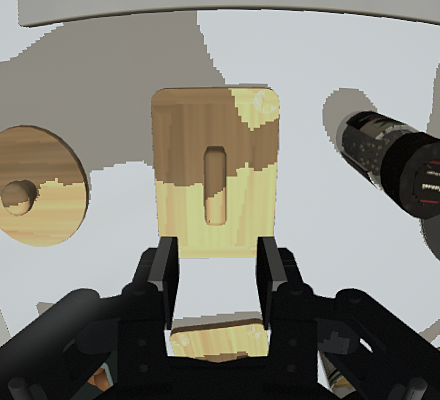

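The wrist view shows the oblong lid's bar spanning crop (215,150) to (215,224), slightly left of the centre line at 217. Now its exact offset.

```bash
python3 -c "
from d import *
s=load('w8.png'); p=ctrl.observe()['eef_pos'][:2]; a=np.radians(88.8);tx=np.array([np.cos(a),np.sin(a)]);ty=np.array([np.sin(a),-np.cos(a)])
f=lambda L:np.array(L)+[100,60]
b=px2w(s,f([(215,153),(215,224)]),.04,True); c=px2w(s,f([(153,90),(278,89),(277,257),(156,258)]),.016,True)
print(b,c.mean(0)); 
for q in (*b,b.mean(0),c.mean(0)): print(np.round([(q-p)@tx*1000,(q-p)@ty*1000],1))"
```

```text
[[0.59603118 0.05048866]
 [0.59493317 0.00371516]] [0.59603555 0.02565455]
[27.1 -0. ]
[-19.7  -0.1]
[ 3.7 -0.1]
[2.3 0.5]
```

Call:
apply_moves(
  series=[
    [[3,0,0],0,-0.2],
    [[0,0,20],0,-0.2],
    [[0,0,25],0,-0.2],
    [[0,0,20],0,-0.2],
    [[0,0,12],0,-0.2],
    [[0,0,4],0,-0.2],
    [[0,0,0],0,-0.2],
    [[0,0,0],0,-1],
  ],
)

```text
time_s: 15.8
eef_pos: [0.5958, 0.0266, 0.2067]
tool_rot: [179.9, -0.0, 88.8]
force: [-0.3, -0.0, 0.2]
grip_width: 0.0207
finger_force: 0.0
```

Call:
apply_moves(
  series=[
    [[0,0,0],0,-1],
    [[0,0,0],0,-1],
    [[0,0,0],0,-1],
    [[0,0,0],0,-1],
    [[0,0,0],0,-1],
    [[0,0,0],0,-1],
    [[0,0,0],0,-1],
    [[0,0,0],0,-1],
  ],
  newtons=60,
)

```text
time_s: 16.6
eef_pos: [0.5958, 0.0266, 0.207]
tool_rot: [179.9, -0.0, 88.8]
force: [-0.8, 0.0, 5.9]
grip_width: 0.0119
finger_force: 59.5
```

Call:
apply_moves(
  series=[
    [[0,0,-5],0,-1],
    [[0,0,-15],0,-1],
    [[0,0,-30],0,-1],
    [[0,0,-30],0,-1],
    [[0,0,-30],0,-1],
    [[0,0,-20],0,-1],
    [[0,0,0],0.106,-1],
    [[0,0,0],0,-1],
  ],
)

```text
time_s: 17.4
eef_pos: [0.5953, 0.0265, 0.3375]
tool_rot: [179.9, 0.0, 82.6]
force: [-0.8, -0.5, -2.4]
grip_width: 0.0119
finger_force: 58.7
```

```bash
python3 -c "
from d import *
d(.5933,-.312,.32,82.7)"
```

```text
pose [0.5953 0.0265 0.3375] [179.88   0.    82.62] w 0.0119 f [-0.8 -0.5 -2.4]
now [-335.9   41.5   17.5]
after spin [-336.    41.    17.5]
spin -0.001
```

Call:
apply_moves(
  series=[
    [[-36,6,0],0,-1],
    [[-48,6,0],0,-1],
    [[-48,6,0],0,-1],
    [[-48,6,0],0,-1],
    [[-48,6,0],0,-1],
    [[-48,6,0],0,-1],
    [[-40,3,0],0,-1],
    [[-20,2,0],0,-1],
  ],
)

```text
time_s: 18.2
eef_pos: [0.5918, -0.317, 0.3351]
tool_rot: [-179.9, 0.1, 82.6]
force: [-0.1, 0.1, -1.3]
grip_width: 0.0116
finger_force: 58.7
```

Call:
apply_moves(
  series=[
    [[0,0,0],0,-1],
    [[0,0,10],0,-1],
    [[0,0,5],0,-1],
    [[0,0,0],0,-1],
    [[0,0,0],0,-1],
    [[0,0,0],0,-1],
    [[0,0,0],0,-1],
    [[0,0,0],0,-1],
  ],
)

```text
time_s: 19.0
eef_pos: [0.5935, -0.312, 0.321]
tool_rot: [180.0, 0.0, 82.7]
force: [0.2, -0.1, -1.4]
grip_width: 0.0119
finger_force: 58.7
```

```bash
python3 -c "
from d import *
s=snap('wrist','w9.png'); t=snap('top','t9.png'); d(.5933,-.312,.269,82.7)
a=cv2.resize(s['image'][100:340,160:480],(480,360)); b=cv2.resize(t['image'][190:310,360:520],(480,360),interpolation=cv2.INTER_CUBIC)
cv2.imwrite('pics/w9c.png',np.hstack([a[:,:400],b[:,:400]]))"
```

```text
pose [ 0.5934 -0.3121  0.3209] [179.99   0.    82.72] w 0.0116 f [ 0.1 -0.5 -0.5]
now [ 0.1 -0.1 51.9]
after spin [ 0.1 -0.1 51.9]
spin 0.0
```

View pics/w9c.png

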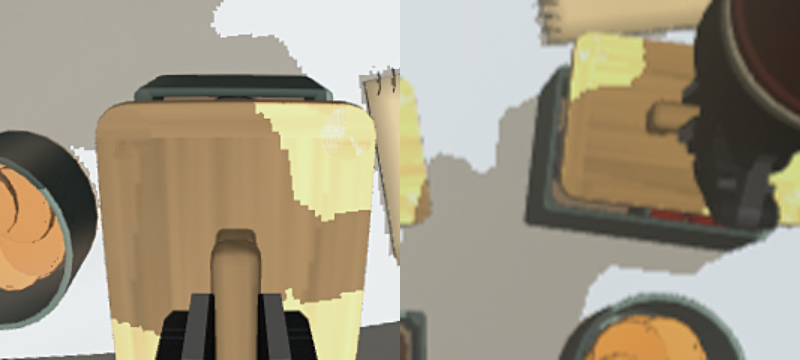

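The held lid lines up with the oblong box in yaw and sideways: the box rim's centre is at about 233 and the lid's at 237 in the crop. Lowering it now.

Call:
apply_moves(
  series=[
    [[0,0,15],0,-1],
    [[0,0,15],0,-1],
    [[0,0,8],0,-1],
    [[0,0,4],0,-1],
    [[0,0,3],0,-1],
    [[0,0,3],0,-1],
    [[0,0,2],0,-1],
    [[0,0,0],0,-1],
  ],
)

```text
time_s: 19.9
eef_pos: [0.5935, -0.3121, 0.2707]
tool_rot: [180.0, -0.0, 82.7]
force: [-0.5, -0.5, -0.4]
grip_width: 0.0118
finger_force: 58.7
```

Call:
apply_moves(
  series=[
    [[0,0,1],0,-1],
    [[0,0,0.5],0,-1],
    [[0,0,0.5],0,-1],
    [[0,0,0],0,-1],
    [[0,0,0],0,-1],
    [[0,0,0],0,-1],
    [[0,0,0],0,-1],
    [[0,0,0],0,-1],
  ],
)

```text
time_s: 20.7
eef_pos: [0.5935, -0.3121, 0.2691]
tool_rot: [180.0, 0.0, 82.7]
force: [-2.2, -0.1, 5.1]
grip_width: 0.0117
finger_force: 59.5
```

Call:
apply_moves(
  series=[
    [[0,0,0],0,-0.2],
    [[0,0,0],0,-0.2],
    [[0,0,0],0,-0.2],
    [[0,0,-10],0,-0.2],
    [[0,0,-25],0,-0.2],
    [[0,0,-30],0,-0.2],
    [[0,0,-15],0,-0.2],
    [[0,0,0],0,-0.2],
  ],
  newtons=40,
)

```text
time_s: 21.5
eef_pos: [0.5941, -0.3122, 0.3518]
tool_rot: [179.7, 0.1, 82.7]
force: [0.9, -0.1, 0.5]
grip_width: 0.0341
finger_force: 0.0
```

```bash
python3 -c "
from d import *
t=snap('top','t10.png'); d(.5988,-.1472,.29,7.6); print(ctrl.observe()['joint_pos'])
"
```

```text
pose [ 0.5936 -0.3121  0.3498] [1.7989e+02 5.0000e-02 8.2720e+01] w 0.0342 f [ 0.5 -0.3 -1.2]
now [164.3 -15.8  59.8]
after spin [  26.9 -162.8   59.8]
spin 1.311
[ 46.84760102  26.51210637 -31.43748651  83.42315507  14.05614914
  73.8723956    6.93673569]
```

Call:
apply_moves(
  series=[
    [[41,-4,0],0,-0.2],
    [[41,-4,0],0,-0.2],
    [[41,-4,0],0,-0.2],
    [[41,-4,0],0.12,-0.2],
    [[0,0,0],0.14,-0.2],
    [[0,0,0],0.14,-0.2],
    [[0,0,0],0.14,-0.2],
    [[0,0,0],0.14,-0.2],
  ],
)

```text
time_s: 22.35
eef_pos: [0.5979, -0.1474, 0.347]
tool_rot: [-179.9, 0.1, 43.4]
force: [0.5, 0.5, -0.1]
grip_width: 0.034
finger_force: 0.0
```

Call:
apply_moves(
  series=[
    [[0,0,0],0.14,-0.2],
    [[0,0,15],0.14,-0.2],
    [[0,0,15],0.14,-0.2],
    [[0,0,15],0.14,-0.2],
    [[0,0,15],0.071,-0.2],
    [[0,0,0],0,-0.2],
    [[0,0,0],0,-0.2],
    [[0,0,0],0,-0.2],
  ],
)

```text
time_s: 23.15
eef_pos: [0.5985, -0.1474, 0.2892]
tool_rot: [180.0, -0.0, 7.7]
force: [0.5, -0.1, 0.0]
grip_width: 0.0345
finger_force: 0.0
```

```bash
python3 -c "
from d import *
s=snap('wrist','w10.png'); d(.5988,-.1472,.206,7.6)
a=s['image'][60:460,100:540]; b=cv2.resize(load('t10.png')['image'][200:280,390:500],(360,262)); b=cv2.copyMakeBorder(b,0,138,0,0,cv2.BORDER_CONSTANT)
cv2.imwrite('pics/w10c.png',np.hstack([a,b]))"
```

```text
pose [ 0.5986 -0.1475  0.2894] [ 1.7999e+02 -5.0000e-02  7.6800e+00] w 0.0341 f [0.2 0.  0.9]
now [ 0.3 -0.2 83.4]
after spin [ 0.3 -0.2 83.4]
spin 0.001
```

View pics/w10c.png

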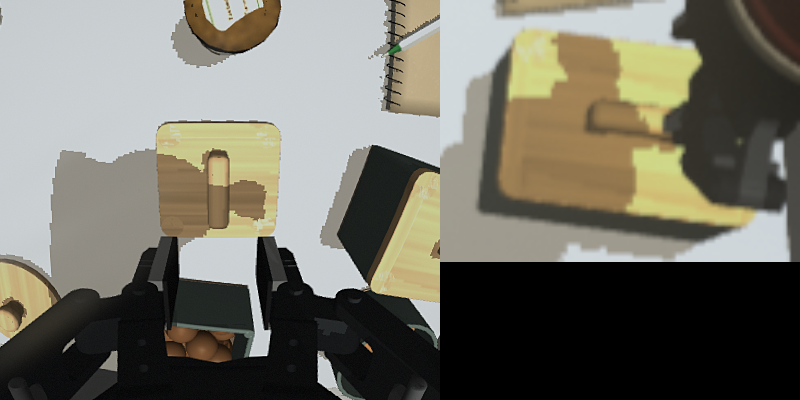

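The square lid's bar is centred between the pads at crop (217,191), and the top view shows the oblong lid flush on its box. Picking the square lid now.

Call:
apply_moves(
  series=[
    [[2,0,0],0,-0.2],
    [[0,0,20],0,-0.2],
    [[0,0,25],0,-0.2],
    [[0,0,20],0,-0.2],
    [[0,0,13],0,-0.2],
    [[0,0,5],0,-0.2],
    [[0,0,0],0,-0.2],
    [[0,0,0],0,-1],
  ],
)

```text
time_s: 24.0
eef_pos: [0.6008, -0.1472, 0.2067]
tool_rot: [180.0, -0.1, 7.6]
force: [-0.3, -0.2, -0.2]
grip_width: 0.0207
finger_force: 0.0
```

Call:
apply_moves(
  series=[
    [[0,0,0],0,-1],
    [[0,0,0],0,-1],
    [[0,0,0],0,-1],
    [[0,0,0],0,-1],
    [[0,0,-5],0,-1],
    [[0,0,-15],0,-1],
    [[0,0,-30],0,-1],
    [[0,0,-30],0,-1],
  ],
  newtons=60,
)

```text
time_s: 24.8
eef_pos: [0.6, -0.147, 0.2872]
tool_rot: [-180.0, 0.0, 7.6]
force: [-0.2, 0.6, -0.7]
grip_width: 0.0119
finger_force: 58.6
```

Call:
apply_moves(
  series=[
    [[0,0,-30],0,-1],
    [[0,0,-10],0.13,-1],
    [[0,0,0],0,-1],
    [[0,0,0],0,-1],
    [[0,0,0],0,-1],
    [[0,0,0],0,-1],
    [[0,0,0],0,-1],
    [[0,0,0],0,-1],
  ],
)

```text
time_s: 25.6
eef_pos: [0.6002, -0.1471, 0.3253]
tool_rot: [-180.0, 0.0, 0.2]
force: [0.2, -0.8, -1.0]
grip_width: 0.0117
finger_force: 58.6
```

```bash
python3 -c "
from d import *
d(.4695,-.1465,.29,0.1)
"
```

```text
pose [ 0.6002 -0.1471  0.3253] [-1.7998e+02  4.0000e-02  1.9000e-01] w 0.0117 f [ 0.2 -0.8 -1. ]
now [-130.7   -1.1   35.3]
after spin [-130.7   -0.8   35.3]
spin 0.002
```

Call:
apply_moves(
  series=[
    [[-25,0,0],0,-1],
    [[-35,0,0],0,-1],
    [[-35,0,0],0,-1],
    [[-24,-0.5,0],0,-1],
    [[-10,0,10],0,-1],
    [[0,0,20],0,-1],
    [[0,0,0],0,-1],
    [[0,0,0],0,-1],
  ],
)

```text
time_s: 26.4
eef_pos: [0.4715, -0.1469, 0.2959]
tool_rot: [-180.0, 0.0, 0.2]
force: [0.8, -0.4, -0.7]
grip_width: 0.0116
finger_force: 58.6
```

```bash
python3 -c "
from d import *
s=snap('wrist','w11.png'); s2=snap('side','s11.png'); d(.4708,-.1465,.259,0.1)
a=cv2.resize(s['image'][140:380,180:460],(460,394)); b=cv2.resize(s2['image'][200:340,240:380],(394,394),interpolation=cv2.INTER_CUBIC)
cv2.imwrite('pics/w11c.png',np.hstack([a[:,:],b[:,:340]]))"
```

```text
pose [ 0.4719 -0.1469  0.2965] [ 1.8e+02 -5.0e-02  1.8e-01] w 0.0117 f [-0.4 -0.7 -0.3]
now [-1.1 -0.4 37.5]
after spin [-1.1 -0.4 37.5]
spin 0.001
```

View pics/w11c.png

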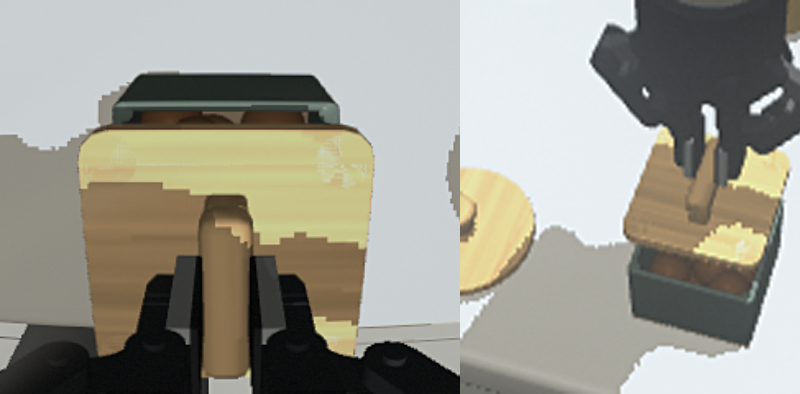

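Both views show the square lid centred over its box (rim centre at 226, lid centre at 227). Lowering it now.

Call:
apply_moves(
  series=[
    [[-1,0,10],0,-1],
    [[0,0,12],0,-1],
    [[0,0,6],0,-1],
    [[0,0,4],0,-1],
    [[0,0,3],0,-1],
    [[0,0,1],0,-1],
    [[0,0,0],0,-1],
    [[0,0,0],0,-1],
  ],
)

```text
time_s: 27.3
eef_pos: [0.4704, -0.147, 0.26]
tool_rot: [180.0, -0.0, 0.2]
force: [-0.2, -0.5, -0.4]
grip_width: 0.0118
finger_force: 58.7
```

Call:
apply_moves(
  series=[
    [[0,0,0.5],0,-1],
    [[0,0,0.5],0,-1],
    [[0,0,0.5],0,-1],
    [[0,0,0],0,-1],
    [[0,0,0],0,-1],
    [[0,0,0],0,-1],
    [[0,0,0],0,-1],
    [[0,0,0],0,-1],
  ],
)

```text
time_s: 28.1
eef_pos: [0.4704, -0.147, 0.2589]
tool_rot: [180.0, -0.0, 0.2]
force: [-2.3, 0.7, 8.1]
grip_width: 0.0117
finger_force: 59.6
```

Call:
apply_moves(
  series=[
    [[0,0,0],0,-0.2],
    [[0,0,0],0,-0.2],
    [[0,0,0],0,-0.2],
    [[0,0,-10],0,-0.2],
    [[0,0,-20],0,-0.2],
    [[0,0,-20],0,0],
    [[0,0,-5],0,0],
    [[0,-18,0],0,0],
  ],
  newtons=40,
)

```text
time_s: 28.9
eef_pos: [0.4704, -0.1309, 0.3144]
tool_rot: [179.9, -0.1, -0.0]
force: [0.1, 1.4, -0.2]
grip_width: 0.043
finger_force: 0.0
```

Call:
apply_moves(
  series=[
    [[-4,-30,0],0,0],
    [[-4,-35,0],0,0],
    [[-4,-35,0],0,0],
    [[-4,-35,0],0,0],
    [[0,-15,15],0,0],
    [[0,0,10],0,0],
    [[0,0,0],0,0],
    [[0,0,0],0,0],
  ],
)

```text
time_s: 29.7
eef_pos: [0.4539, 0.0198, 0.2881]
tool_rot: [180.0, 0.0, 0.1]
force: [0.5, 0.4, -0.5]
grip_width: 0.0427
finger_force: 0.0
```

```bash
python3 -c "
from d import *
s=snap('wrist','w12.png'); s2=snap('side','s12.png'); d(.4539,.0214,.207)
a=s['image'][60:460,100:540]; b=cv2.resize(s2['image'][180:340,280:424],(360,400),interpolation=cv2.INTER_CUBIC)
cv2.imwrite('pics/w12c.png',np.hstack([a,b]))"
```

```text
pose [0.4541 0.0199 0.2886] [ 1.8e+02 -2.0e-02  6.0e-02] w 0.0426 f [0.4 0.1 0.6]
now [-0.2 -1.5 81.6]
after spin [-0.2 -1.5 81.6]
spin 0
```

View pics/w12c.png

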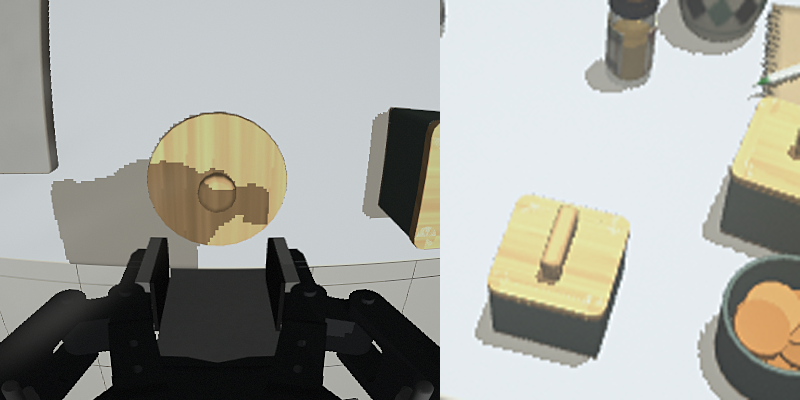

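The round knob top is at crop (217,193), which is full (317,253), and the square lid sits flush on its box. That makes 15 pictures viewed against a limit of 14. I missed the count, so I'll view no more and work from numbers only.

```bash
python3 -c "
from d import *
s=load('w12.png'); print('knob',px2w(s,[(317,253)],.04,True)); 
m=cv2.inRange(cv2.cvtColor(s['image'],cv2.COLOR_BGR2HSV),(12,45,60),(35,255,255)); c,_=cv2.findContours(m,0,1); c=[k for k in c if cv2.pointPolygonTest(k,(317,235),False)>0]
w=px2w(s,c[0][:,0].astype(float),.014,True); print(cv2.minEnclosingCircle((w*1000).astype(np.float32)))"
```

```text
knob [[0.45551231 0.02027418]]
((453.348388671875, 20.97052001953125), 49.187320709228516)
```

Call:
apply_moves(
  series=[
    [[0,-1,0],0,0],
    [[0,0,20],0,0],
    [[0,0,25],0,0],
    [[0,0,20],0,0],
    [[0,0,12],0,0],
    [[0,0,4],0,0],
    [[0,0,0],0,0],
    [[0,0,0],0,-1],
  ],
)

```text
time_s: 30.6
eef_pos: [0.4543, 0.022, 0.208]
tool_rot: [-180.0, -0.1, 0.1]
force: [0.5, 0.1, 0.2]
grip_width: 0.0294
finger_force: 0.0
```

Call:
apply_moves(
  series=[
    [[0,0,0],0,-1],
    [[0,0,0],0,-1],
    [[0,0,0],0,-1],
    [[0,0,0],0,-1],
    [[0,0,0],0,-1],
    [[0,0,0],0,-1],
    [[0,0,0],0,-1],
    [[0,0,0],0,-1],
  ],
  newtons=60,
)

```text
time_s: 31.4
eef_pos: [0.4543, 0.022, 0.2085]
tool_rot: [180.0, -0.1, 0.2]
force: [-2.3, 0.0, 5.3]
grip_width: 0.0198
finger_force: 58.6
```

Call:
apply_moves(
  series=[
    [[0,0,-5],0,-1],
    [[0,0,-10],0,-1],
    [[0,0,-20],0,-1],
    [[0,0,-30],0,-1],
    [[0,0,-30],0,-1],
    [[0,0,-25],0,-1],
    [[0,0,0],0,-1],
    [[0,0,0],0,-1],
  ],
)

```text
time_s: 32.2
eef_pos: [0.4538, 0.022, 0.328]
tool_rot: [180.0, -0.1, 0.2]
force: [-1.0, -0.1, -1.1]
grip_width: 0.0196
finger_force: 58.8
```

Call:
apply_moves(
  series=[
    [[1,20,0],0,-1],
    [[2,35,0],0,-1],
    [[2,40,0],0,-1],
    [[3,45,0],0,-1],
    [[3,45,0],0,-1],
    [[3,45,0],0,-1],
    [[2,40,0],0,-1],
    [[2,30,0],0,-1],
  ],
)

```text
time_s: 33.0
eef_pos: [0.4717, -0.2807, 0.3258]
tool_rot: [-180.0, 0.1, 0.0]
force: [-0.2, 0.1, -1.3]
grip_width: 0.0194
finger_force: 58.8
```

Call:
apply_moves(
  series=[
    [[0,20,0],0,-1],
    [[0,10,0],0,-1],
    [[0,0,0],0,-1],
    [[0,0,0],0,-1],
    [[0,0,0],0,-1],
    [[0,0,0],0,-1],
    [[0,0,0],0,-1],
    [[0,0,0],0,-1],
  ],
)

```text
time_s: 33.8
eef_pos: [0.4728, -0.3076, 0.3274]
tool_rot: [180.0, -0.0, 0.2]
force: [-0.2, -0.3, -1.2]
grip_width: 0.0194
finger_force: 58.8
```

```bash
cat > rl.py <<'E'
from fit import *
# where is the held lid, from the top and wrist views
o=ctrl.observe(); z0=o['eef_pos'][2]-.2085; p0=(*o['eef_pos'][:2],0.)
t=snap('top','t13.png'); s=snap('side','s13.png'); w=snap('wrist','w13.png')
for c in (t,s):
    try: print(fit(c,'round_lid',w2px(c,[*p0[:2],z0+.012])[0],p0,z0))
    except Exception as e: print(e)
E
python3 rl.py; python3 -c "
from d import *
d(.472,-.308,.2605)"
```

```text
(array([ 0.4709, -0.305 ,  0.0286]), np.float64(0.4774308682198465))
(array([ 0.4693, -0.3059,  0.0293]), np.float64(0.6820091807909604))
pose [ 0.4728 -0.3079  0.3273] [ 1.8e+02 -0.0e+00  1.6e-01] w 0.0199 f [ 0.7  0.3 -1.5]
now [-0.8  0.1 66.8]
after spin [-0.8  0.1 66.8]
spin 0
```

Call:
apply_moves(
  series=[
    [[-1,0,15],0,-1],
    [[0,0,20],0,-1],
    [[0,0,15],0,-1],
    [[0,0,6],0,-1],
    [[0,0,4],0,-1],
    [[0,0,3],0,-1],
    [[0,0,2],0,-1],
    [[0,0,0],0,-1],
  ],
)

```text
time_s: 34.75
eef_pos: [0.4719, -0.308, 0.2624]
tool_rot: [180.0, -0.0, 0.2]
force: [0.4, -0.2, -1.6]
grip_width: 0.0195
finger_force: 58.8
```

Call:
apply_moves(
  series=[
    [[0,0,0.5],0,-1],
    [[0,0,0.5],0,-1],
    [[0,0,0.5],0,-1],
    [[0,0,0],0,-1],
    [[0,0,0],0,-1],
    [[0,0,0],0,-1],
    [[0,0,0],0,-1],
    [[0,0,0],0,-1],
  ],
)

```text
time_s: 35.55
eef_pos: [0.4718, -0.308, 0.2608]
tool_rot: [-180.0, -0.0, 0.2]
force: [-0.4, -0.4, -0.4]
grip_width: 0.0196
finger_force: 58.8
```

Call:
apply_moves(
  series=[
    [[0,0,0.5],0,-1],
    [[0,0,0.5],0,-1],
    [[0,0,0.5],0,-1],
    [[0,0,0],0,-1],
    [[0,0,0],0,-1],
    [[0,0,0],0,-1],
    [[0,0,0],0,-1],
    [[0,0,0],0,-1],
  ],
)

```text
time_s: 36.35
eef_pos: [0.4719, -0.308, 0.2605]
tool_rot: [180.0, -0.0, 0.2]
force: [-5.4, 3.0, 11.8]
grip_width: 0.0193
finger_force: 61.1
```

Contact at 0.2605 is exactly the seated height. Releasing and retreating.

Call:
apply_moves(
  series=[
    [[0,0,0],0,0],
    [[0,0,0],0,0],
    [[0,0,0],0,0],
    [[0,0,0],0,0],
    [[0,0,-15],0,0],
    [[0,0,-30],0,0],
    [[0,0,-40],0,0],
    [[0,0,-40],0,0],
  ],
  newtons=40,
)

```text
time_s: 37.15
eef_pos: [0.4715, -0.3078, 0.3866]
tool_rot: [-180.0, -0.0, 0.2]
force: [1.0, -0.6, -0.2]
grip_width: 0.0428
finger_force: 0.0
```

Call:
apply_moves(
  series=[
    [[0,-40,0],0,0],
    [[0,-45,0],0,0],
    [[0,-45,0],0,0],
    [[0,-45,0],0,0],
    [[0,-45,0],0,0],
    [[0,-45,0],0,0],
    [[0,-40,0],0,0],
    [[0,-20,0],0,0],
  ],
)

```text
time_s: 37.95
eef_pos: [0.4704, 0.021, 0.3857]
tool_rot: [-180.0, -0.1, 0.4]
force: [-0.3, -0.3, -0.0]
grip_width: 0.043
finger_force: 0.0
```

```bash
python3 - <<'E'
import fit
from fit import *
t=snap('top','t14.png'); s=snap('side','s14.png')
for n,p,z in(('round_lid',(.472,-.308,0.),.052),('square_lid',(.4695,-.1465,0.),.052),('oblong_lid',(.593,-.312,1.443),.062)):
    for c in(t,s):
        for dz in(0,.004,.008):
            x,i=fit.fit(c,n,w2px(c,[*p[:2],z+.012])[0],p,z+dz); print(n,dz,x[:2],np.degrees(x[2]).round(1),round(i,3))
a=load('top0.png')['image'].astype(int); b=t['image'].astype(int)
for n,(u,v) in dict(jar_e=(340,165),jar_c=(222,168)).items(): print(n,np.abs(a-b)[v-22:v+22,u-16:u+16].mean())
o=ctrl.observe(); print(o['eef_pos'],o['time_s'],o['force'])
E
```

```text
Traceback (most recent call last):
AttributeError: 'function' object has no attribute 'fit'
```

```bash
python3 - <<'E'
from fit import *
t=load('t14.png'); s=load('s14.png')
for n,p,z in(('round_lid',(.472,-.308,0.),.052),('square_lid',(.4695,-.1465,0.),.052),('oblong_lid',(.593,-.312,1.443),.062)):
    for c in(t,s):
        for dz in(0,.006):
            x,i=fit(c,n,w2px(c,[*p[:2],z+.012])[0],p,z+dz); print(n,dz,x[:2],np.degrees(x[2]).round(1),round(i,3))
a=load('top0.png')['image'].astype(int); b=t['image'].astype(int)
for n,(u,v) in dict(jar_e=(340,165),jar_c=(222,168)).items(): print(n,np.abs(a-b)[v-22:v+22,u-16:u+16].mean())
o=ctrl.observe(); print(o['eef_pos'],o['time_s'],o['force'])
E
```

```text
round_lid 0 [ 0.4702 -0.3076] 0.5 0.976
round_lid 0.006 [ 0.4701 -0.306 ] 1.8 0.963
round_lid 0 [ 0.4724 -0.3065] 2.9 0.962
round_lid 0.006 [ 0.4696 -0.306 ] 2.2 0.946
square_lid 0 [ 0.4669 -0.1471] -0.2 0.974
square_lid 0.006 [ 0.4673 -0.1468] 0.2 0.963
square_lid 0 [ 0.469  -0.1453] 0.3 0.953
square_lid 0.006 [ 0.4659 -0.1466] 0.3 0.938
oblong_lid 0 [ 0.5937 -0.313 ] 82.8 0.974
oblong_lid 0.006 [ 0.5927 -0.3115] 83.0 0.963
oblong_lid 0 [ 0.597  -0.3121] 82.0 0.725
oblong_lid 0.006 [ 0.5922 -0.3116] 81.7 0.726
jar_e 12.262073863636363
jar_c 11.597064393939394
[0.4706 0.0205 0.3856] 38.05 [-0.6662 -0.8281 -1.0845]
```

```bash
python3 - <<'E'
from h import *
a=load('top0.png')['image']; b=load('t14.png')['image']
for n,(u,v) in dict(jar_e=(340,172),jar_c=(222,173)).items():
    T=a[v-18:v+18,u-14:u+14]; W=b[v-26:v+26,u-22:u+22]; r=cv2.matchTemplate(W,T,cv2.TM_CCOEFF_NORMED); print(n,cv2.minMaxLoc(r)[1::2])
print(ctrl.close_job())
E
```

```text
jar_e (0.9998331665992737, (8, 8))
jar_c (0.999222457408905, (8, 8))
the job is handed in; nothing more can be done
None
```

The job is handed in at about 38 s: the pot stands upright in the oblong box's bay, all three lids are down on their own boxes, and the jars have not moved, but I viewed 15 pictures, one over the limit of 14.

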